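Close a meal box in the lidding press

ROBOT

A 6-joint arm with a two-finger parallel gripper is mounted at the origin on the work surface. World frame = base frame: x ahead of the robot, y to its left, z up, the work surface at z = 0. Lengths are in m, angles in rad, forces in N, time in s.
With the tool pointing down it reaches from about 0.325 to 0.9 m from the base axis. Payload 6.1 kg.
Tool frame: the origin (TCP) lies at the very end of the fingers, on their centre line; the grasp point (between the pads) lies robot.tcp_to_grasp behind it (robot.tcp_to_grasp is the distance from the TCP to the grasp point, in m); z points along the fingers, y is the line along which they close (so a half turn about z gives the same grasp; the last joint's range is limited). The gripper opens to 87 mm and grips with 3 to 60 N. Pads are 19 mm wide; open, the fingers measure 117 mm over their backs; the gripper's body (75 mm by 190 mm) begins 51 mm behind the grasp point.
Start: joints at [1.084, 0.22, 1.526, -0, 1.395, -0.126], TCP at [0.221, 0.585, 0.223] pointing down, gripper open.
Joint ranges: [-2.98, 2.98], [-0.91, 2.08], [0.09, 2.57], [-1.24, 4.39], [0.2, 2.65], [-2.68, 2.68]. Speed limits (rad/s): [2.57, 2.57, 3.01, 3.14, 3.14, 3.14].

INTERFACE

Orientations are given as [roll, pitch, yaw] about the fixed x, y, z axes, in that order (R = Rz(yaw) Ry(pitch) Rx(roll)).
In Python, from cell import robot gives the robot as it stands.
- The arm moves only by the shell command python3 -m jog 'ROWS'. ROWS is JSON, a list of rows, each an object of numbers: "ax", "ay", "az": the turn, a rotation vector about the tool's x, y, z in rad; "x", "y", "z": the shift along the tool's x, y, z in m; "hand": the closure, from 0 (fully open) to 1 (shut). In form: [{"ax": .., "ay": .., "az": .., "x": .., "y": .., "z": .., "hand": ..}, ...]. A call has 1 to 8 rows; each row is the pose to reach, as a shift and turn from the pose commanded when the call began, along the tool's axes at that moment; what a row does not reach only later rows make up. A row lasts 1/8 s, in which the tool goes at most 62.5 mm and 10.7 degrees, less where a joint would pass 70% of its speed; a pose out of reach is approached as far as the arm can. A call with a gripper value outside its range is refused whole. The fingers move at their own pace and stop on an object; the grip force is fixed at half the most. Time passes only in rows, so rows that repeat a pose let the fingers close. It gives the time, the measured TCP pose, the force, the opening and the grip force at its end, in the units of the state.
- robot.observe(): the state, without advancing time (a new reading comes with each control period).
- robot.capture(name): name is "side" or "top" or "wrist"; returns a dict with "img" (480x640x3 uint8, red, green, blue), "z_map" (480x640 float32, m along the optical axis (not along the pixel's ray), 0 where there is no reading), "camera_matrix" (3x3 intrinsics, pixels), "dist_coeffs" ([k1, k2, p1, p2, k3] as OpenCV has them; the pictures are not rectified), "R" (3x3) and "t" (3): a world point X has camera coordinates R X + t; the wrist camera has in their place "mount" (4x4, takes a point from camera to tool coordinates, whose origin is the TCP and whose axes are the flange's). Camera axes: x right, y down, z forward; pixel columns grow to the right and rows downward; lengths in m; the calibration is good to about 2 mm. A picture is of the moment at which its call begins: read the wrist's pose just before it.
- robot.job_done(): hands the job in; it is judged then, once.
The state is a dict: "t": time; "q": joint angles; "joint_vel": joint speeds; "joint_efforts": joint torques, N m; "position": TCP position; "ee_rot": TCP orientation; "ft_force": force on the tool from outside, world axes, zero at the start; "moment": the same for the moment, N m; "opening": finger opening in m; "grasp_force": force on a finger pad.
Only numpy, scipy, OpenCV 4.12 (cv2) and the standard library are available. Lean on these libraries where they do the work, as an engineer would, in place of code of your own. Each camera call takes 0.05 s, during which the arm holds its last target. There are 200 camera calls.

TASK

Close the steel meal box with the lidding press: turn the press's lock knob clockwise until it clicks over, slide the box along the counter between the guides right up against the column, then press the treadle fully down to its stop, hold it there for about a second so that the lid is pressed home, and let it spring back up. The press must do the closing, so do not push the lid down by hand; leave the box in the press, and do not shift any of the other things on the counter.

Things in the scene. Friction and masses are not known exactly. Their poses are not given: they have to be found in the camera images.
- press: The grey lidding press, fixed to the counter. Origin: the centre of its bay on the bare counter (z 0), where the box's middle must come. Its +y axis points out of the bay's open mouth, -y to the column. Column: x -45..45, y -125..-61, z 0..150 mm; its face at y -61 mm stops the box. The treadle is on the -y side, behind the column.
- platen_mid (a point): Centre of the underside of the steel platen over the bay (62 mm up when raised; press y -15 mm). Platen 70 (x) by 60 (y) by 12 mm, under the head (x -32..32, y -125..8, z 112..150 mm). Its rod, 14 mm thick, passes up through the head to a collar of 36 mm diameter whose top is 181 mm up.
- mouth (a point): Middle of the bay's mouth on the counter, at press (0, 75) mm. Two steel guides, 22 mm high: inner faces at press x -58 and +58 mm from y -62 to +30 mm, then flaring outward to about x -75 and +75 mm at the mouth.
- lock_knob (a joint): Lock knob on top of the column, vertical axis. 0 = locked (its steel arm, 71 mm long, points to press +y and lies under the rod's collar, so the platen and treadle cannot go down); grows as it turns clockwise seen from above; a spring detent resists up to about 0.15 N m, with its crest at 0.6 rad, and beyond that it snaps over to its stop at 1.2 rad (unlocked).
- knob_grip (a point): Point on the knob's axis (at press x 0, y -95 mm), 198 mm up, at the height to grip it. The grip is an upright black bar 13 mm thick, 52 mm long, z 178..208 mm; the bar's length lies along this frame's y axis (press y when locked) and turns with the knob.
- treadle (a joint): Treadle (hand pedal) angle: 0 = up, 0.28 rad = down on its stop. Hinged along press x at press y -138 mm, 55 mm up; the spring returns it. About 5 to 15 N on the pad press it down.
- pedal_pad (a point): Centre of the top of the treadle's black rubber pad, 62 mm along press x by 50 mm, 100 mm beyond the hinge on the press's -y side. When up, its height is about 87 mm and the pad rises away from the column at 0.25 rad; at the stop its height is about 59 mm.
- box: Closed rectangular steel meal box, loose on the counter, 0.3 to 0.6 kg; origin at the centre of its underside. 110 mm along its x, 120 mm along its y, rim 38 mm up; the lid (104 by 114 mm, plain steel) stands proud, its top 50 mm up. Too wide to grasp: push it. It starts on the mouth side of the press, its x axis within about 0.7 rad of the press's x.
- lid (a joint): How far the lid has been pressed into the box (m): 0 = open, standing proud; the press takes it to about 0.008. About 8 N push it.
- jar_a: Bystander: amber jar, 60 mm diameter, 88 mm tall; origin under its centre. Stands beside the bay's mouth.
- jar_b: Bystander: amber jar, 56 mm diameter, 80 mm tall; origin under its centre. Stands on the other side of the bay's mouth.
- shaker: Bystander: steel shaker, 42 mm diameter, 90 mm tall, beside the treadle; origin under its centre.
- tumbler: Bystander: steel tumbler, 64 mm diameter, 85 mm tall, on the treadle's other side; origin under its centre.
- katori: Bystander: steel bowl, 90 mm diameter, 40 mm tall, at the far left; origin under its centre.
- handi: Bystander: copper bowl, 84 mm diameter, 50 mm tall, at the far side; origin under its centre.
- tealight: Bystander: tea-light glass, 66 mm diameter, 60 mm tall, on the left; origin under its centre.
- spoon: Bystander: brass spoon, 170 mm long, lying on the left; origin at the middle underneath.

How it is judged:
By the outcome, as a careful person would: the job done as asked, in the order asked, and still so for the second after the job is handed in, with the robot touching nothing.
It also fails if it takes over 69 s, if anything falls off the work surface, if the arm or the gripper's body presses on something with over 40 N, if the wrist force passes 120 N, or if a joint passes its speed limit or range.

## Working session

There is one attempt and no reset: what is moved stays moved. The work goes in short steps, Python scripts to look and compute and a shell command to move; the robot and the scene stay as the last step left them, time stands still between calls to the robot, and variables do not carry over. Pictures are saved under pics/ and viewed, at most 10 in all, crops included, and the job is handed in when it is done.

```bash
ls; mkdir -p pics; cat > h.py <<'E'
import numpy as np, cv2
from cell import robot
from scipy.spatial.transform import Rotation as Ro
def cap(n):
    s=robot.observe(); c=robot.capture(n)
    if n=="wrist":
        T=np.eye(4); T[:3,:3]=Ro.from_euler('xyz',s['ee_rot']).as_matrix(); T[:3,3]=s['position']
        M=T@np.array(c['mount']); c['R']=M[:3,:3].T; c['t']=-M[:3,:3].T@M[:3,3]
    c['R']=np.array(c['R']);c['t']=np.array(c['t']);c['K']=np.array(c['camera_matrix']);c['D']=np.array(c['dist_coeffs']);return c
def cloud(c):
    h,w=c['z_map'].shape; u,v=np.meshgrid(np.arange(w),np.arange(h))
    p=cv2.undistortPoints(np.stack([u,v],-1).reshape(-1,1,2).astype(float),c['K'],c['D']).reshape(-1,2)
    z=c['z_map'].reshape(-1); X=np.c_[p*z[:,None],z]
    return ((X-c['t'])@c['R']).reshape(h,w,3), (c['z_map']>0)
def save(c,n): cv2.imwrite('pics/'+n,cv2.cvtColor(c['img'],cv2.COLOR_RGB2BGR))
E
python3 - <<'E'
from h import *
for n in ['top','side']:
    c=cap(n); save(c,n+'0.png'); np.savez(n+'0.npz',**{k:c[k] for k in ['img','z_map','K','D','R','t','camera_matrix']})
    print(n,-c['R'].T@c['t'])
print(robot.observe(),robot.tcp_to_grasp)
E
```

```text
pics
top [0.35744599 0.04116231 1.31347827]
side [ 0.12975889 -0.40346333  0.9229977 ]
{'t': 0.1, 'q': array([ 1.08390832e+00,  2.21155185e-01,  1.52752909e+00, -1.99559143e-05,
        1.39471806e+00, -1.26100586e-01]), 'joint_vel': array([ 3.37203715e-04, -3.78014872e-05, -1.96464757e-03,  9.92717015e-05,
       -2.45782970e-03, -1.19704293e-03]), 'joint_efforts': array([ 1.91977168e-03, -4.95942700e+01, -3.88518190e+01,  7.01844273e-02,
        5.15670329e-02, -7.92276546e-05]), 'position': array([0.22036765, 0.58423949, 0.22152462]), 'ee_rot': array([-3.13979487e+00, -2.08112389e-04,  2.78080856e+00]), 'ft_force': array([ 0.03681004, -0.1977685 ,  0.53830077]), 'moment': array([0.01176556, 0.00291462, 0.00676072]), 'grasp_force': 0.0, 'opening': 0.08671508043868824} 0.0187
```

View pics/top0.png

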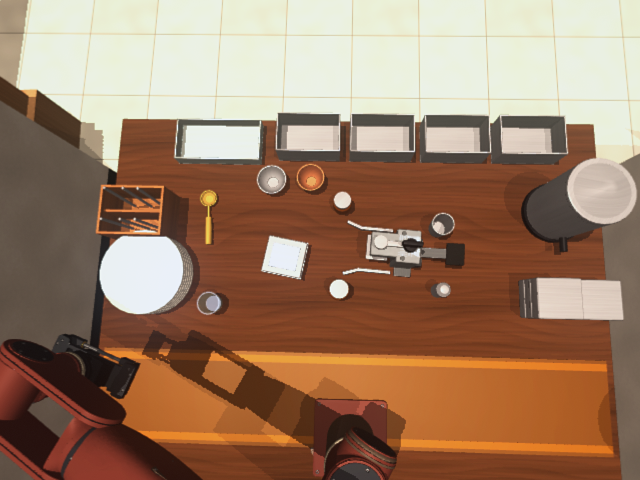

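View pics/side0.png

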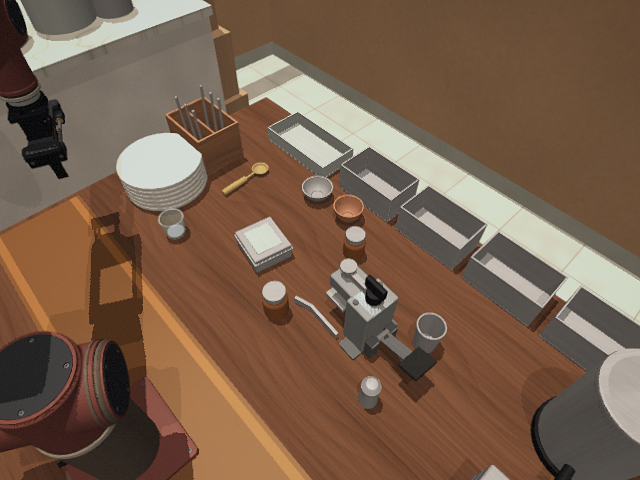

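The top view shows the press at about (395,247), its mouth to the left, pad at (455,254), box at (285,257), jars at (342,200) and (339,289). The side view confirms the layout, with the knob at (376,291). Next I'll measure them from the depth maps.

```bash
cat > m.py <<'E'
from h import *
def ld(n):
    d=dict(np.load(n+'0.npz')); P,ok=cloud(d); return d,P,ok
for n in ['top','side']:
    d,P,ok=ld(n); img=d['img'].astype(int); z=P[...,2]
    reg=ok&(P[...,0]>0.3)&(P[...,0]<0.75)&(P[...,1]>-0.35)&(P[...,1]<0.45)
    print(n,'table z',np.median(z[reg&(z<.02)]))
    m=(reg&(z>0.012)).astype(np.uint8)
    k,L,S,C=cv2.connectedComponentsWithStats(m)
    for i in range(1,k):
        if S[i,4]<40: continue
        q=P[L==i]; zt=np.percentile(q[:,2],97); t=q[q[:,2]>zt-.006]
        print(i,S[i],'ztop %.3f'%zt,'top mean',t.mean(0).round(3),'bbox',q[:,:2].min(0).round(3),q[:,:2].max(0).round(3))
    dark=(img.max(-1)<60)&reg&(z>0.05)
    k,L,S,C=cv2.connectedComponentsWithStats(dark.astype(np.uint8))
    for i in range(1,k):
        if S[i,4]<30: continue
        q=P[L==i]; r=cv2.minAreaRect(q[:,:2].astype(np.float32)*1000)
        print(' dark',S[i],q.mean(0).round(4),q[:,2].min().round(3),q[:,2].max().round(3),np.round(r[0],1),np.round(r[1],1),r[2])
    # box
    b=reg&(z>.028)&(z<.06)&(np.hypot(P[...,0]-.45,P[...,1]-.17)<.14)
    k,L,S,C=cv2.connectedComponentsWithStats(b.astype(np.uint8))
    for i in range(1,k):
        if S[i,4]<200: continue
        for lo,hi in((.028,.06),(.045,.06)):
            q=P[(L==i)&(z>lo)&(z<hi)]
            r=cv2.minAreaRect(q[:,:2].astype(np.float32)*1000); print(' box',lo,S[i],np.round(r[0],1),np.round(r[1],1),r[2],np.median(q[:,2]))
E
python3 m.py
```

```text
top table z 7.43349120129824e-05
1 [257 176  29  18 209] ztop 0.042 top mean [0.719 0.251 0.04 ] bbox [0.696 0.206] [0.75  0.293]
2 [297 176  27  15 157] ztop 0.055 top mean [0.72  0.131 0.052] bbox [0.705 0.091] [0.75 0.17]
5 [333 192  19  23 337] ztop 0.083 top mean [0.67  0.032 0.08 ] bbox [0.641 0.006] [0.693 0.06 ]
10 [429 213  26  24 350] ztop 0.087 top mean [ 0.605 -0.255  0.085] bbox [ 0.573 -0.287] [ 0.636 -0.224]
11 [205 215   7  30 165] ztop 0.023 top mean [0.583 0.438 0.02 ] bbox [0.541 0.428] [0.631 0.448]
12 [ 348  221  117   48 2602] ztop 0.205 top mean [ 0.528 -0.148  0.207] bbox [ 0.481 -0.313] [0.62  0.014]
14 [ 261  235   48   45 1498] ztop 0.055 top mean [0.505 0.198 0.052] bbox [0.441 0.131] [0.569 0.267]
15 [343 268  47   7 139] ztop 0.027 top mean [ 0.47  -0.044  0.024] bbox [ 0.459 -0.111] [0.478 0.026]
17 [329 279  21  21 343] ztop 0.092 top mean [0.412 0.037 0.089] bbox [0.385 0.008] [0.442 0.066]
18 [432 283  19  15 225] ztop 0.091 top mean [ 0.419 -0.254  0.089] bbox [ 0.398 -0.273] [ 0.436 -0.233]
19 [197 292  25  23 277] ztop 0.063 top mean [0.365 0.413 
[... 1255 characters left out ...]
op mean [0.412 0.037 0.088] bbox [0.383 0.008] [0.44  0.066]
12 [294 296  44  41 270] ztop 0.024 top mean [ 0.47  -0.043  0.022] bbox [ 0.458 -0.111] [0.48  0.028]
13 [359 376  23  31 542] ztop 0.091 top mean [ 0.419 -0.254  0.088] bbox [ 0.399 -0.273] [ 0.439 -0.234]
 dark [365 275  22  31 455] [ 0.522  -0.1505  0.1899] 0.152 0.211 [ 532.2 -143.6] [57.5 39.2] 44.4801025390625
 dark [398 347  39  34 696] [ 0.5163 -0.2874  0.0874] 0.073 0.095 [ 518.7 -285. ] [51.9 62.9] 86.73587036132812
 box 0.028 [ 234  217   59   51 1691] [504.  200.1] [124.2 109.4] 79.88756561279297 0.049418920316167486
 box 0.045 [ 234  217   59   51 1691] [503.8 198.6] [117.8 104.9] 78.81012725830078 0.04983582554418494
```

```bash
cat > f.py <<'E'
from h import *
from scipy.optimize import least_squares
import sys
A=[]
for n in ['top','side']:
    d=dict(np.load(n+'0.npz')); P,ok=cloud(d); z=P[...,2]; img=d['img'].astype(int)
    reg=ok&(abs(P[...,0]-.53)<.12)&(P[...,1]>-.32)&(P[...,1]<.04)
    # head+column top
    q=P[reg&(abs(z-.150)<.008)&(P[...,1]<0)][:,:2]
    r=cv2.minAreaRect(q.astype(np.float32)*1000); print(n,'top150',len(q),np.round(r[0]+r[1]+(r[2],),1))
    g=P[reg&(z>.015)&(z<.03)]
    for nm,s in(('lo',g[:,0]<.5),('hi',(g[:,0]>.56))):
        s=g[s&(g[:,1]<-.03)&(g[:,1]>-.11)]
        if len(s)<8: print(nm,len(s)); continue
        p=np.polyfit(s[:,1],s[:,0],1); print(n,nm,len(s),'slope',p[0].round(4),'x@-.06 %.4f'%np.polyval(p,-.06), 'w',(s[:,0]-np.polyval(p,s[:,1])).std())
    q=P[reg&(abs(z-.178)<.008)][:,:]; c=q[q[:,1]>-.13]
    if len(c): print(n,'collar',len(c),c.mean(0),c.min(0),c.max(0))
    k=P[reg&(z>.2)&(img.max(-1)<80)]; print(n,'bar top',len(k),k.mean(0), np.round(k[:,:2].min(0),3),np.round(k[:,:2].max(0),3), cv2.minAreaRect(k[:,:2].astype(np.float32)*1000))
E
python3 f.py; python3 -c "
from h import *
print(np.array(robot.capture('wrist')['mount']).round(3))"
```

```text
top top150 966 [ 531.1 -112.1  132.8   91.1   85.6]
top lo 79 slope 0.0665 x@-.06 0.4711 w 0.002400137512491606
top hi 80 slope 0.0794 x@-.06 0.5972 w 0.0026536990733414052
top collar 189 [ 0.53283003 -0.07630192  0.17853203] [ 0.51656708 -0.12428394  0.17003965] [ 0.55089591 -0.05185762  0.18549042]
top bar top 104 [ 0.52724019 -0.14773116  0.20699313] [ 0.52  -0.172] [ 0.535 -0.123] ((527.7896728515625, -147.88034057617188), (49.40492630004883, 13.457496643066406), 84.19947052001953)
side top150 1336 [ 530.7 -112.5  133.4   91.3   85.8]
side lo 140 slope 0.0757 x@-.06 0.4708 w 0.0026010941660117894
hi 0
side collar 269 [ 0.53228677 -0.07573519  0.17817231] [ 0.51564307 -0.12756715  0.17000118] [ 0.55180212 -0.05080864  0.18420399]
side bar top 177 [ 0.52636478 -0.14885278  0.20645435] [ 0.52  -0.174] [ 0.535 -0.122] ((527.4447631835938, -148.14114379882812), (51.87360382080078, 12.927839279174805), 85.17862701416016)
[[ 0.    -0.966 -0.259  0.071]
 [ 1.    -0.     0.001  0.001]
 [-0.001 -0.259  0.966 -0.163]
 [ 0.     0.     0.     1.   ]]
```

```bash
cat > g.py <<'E'
from h import *
import sys
# target x y z yaw, tool down
x,y,z,w=map(float,sys.argv[1:5]); s=robot.observe()
R0=Ro.from_euler('xyz',s['ee_rot']); R1=Ro.from_euler('xyz',[np.pi,0,w])
print('shift',R0.inv().apply(np.array([x,y,z])-s['position']).round(4),'turn',(R0.inv()*R1).as_rotvec().round(4),'t',s['t'],'q',s['q'].round(2))
E
python3 g.py .5277 -.148 .27 1.496
```

```text
shift [-0.546  -0.5768 -0.0475] turn [-1.4000e-03  8.0000e-04  1.2848e+00] t 0.15 q [ 1.08  0.22  1.53 -0.    1.39 -0.13]
```

```bash
D='{"x":-0.546,"y":-0.577,"z":-0.05,"az":1.285,"hand":0.3}'; python3 -m jog '[{"x":-0.546,"y":-0.577,"z":-0.05,"az":1.285,"hand":0.3},{"x":-0.546,"y":-0.577,"z":-0.05,"az":1.285,"hand":0.3},{"x":-0.546,"y":-0.577,"z":-0.05,"az":1.285,"hand":0.3},{"x":-0.546,"y":-0.577,"z":-0.05,"az":1.285,"hand":0.3},{"x":-0.546,"y":-0.577,"z":-0.05,"az":1.285,"hand":0.3},{"x":-0.546,"y":-0.577,"z":-0.05,"az":1.285,"hand":0.3},{"x":-0.546,"y":-0.577,"z":-0.05,"az":1.285,"hand":0.3},{"x":-0.546,"y":-0.577,"z":-0.05,"az":1.285,"hand":0.3}]'; python3 g.py .5277 -.148 .27 1.496
```

```text
shift [-0.546  -0.5768 -0.0475] turn [-1.4000e-03  8.0000e-04  1.2848e+00] t 0.15 q [ 1.08  0.22  1.53 -0.    1.39 -0.13]invalid input
```

```bash
python3 -m jog '[{"ax":0,"ay":0,"az":0.16,"x":-0.04,"y":-0.04,"z":-0.03,"hand":0.3},{"ax":0,"ay":0,"az":0.32,"x":-0.08,"y":-0.08,"z":-0.05,"hand":0.3},{"ax":0,"ay":0,"az":0.48,"x":-0.12,"y":-0.12,"z":-0.05,"hand":0.3},{"ax":0,"ay":0,"az":0.64,"x":-0.16,"y":-0.16,"z":-0.05,"hand":0.3},{"ax":0,"ay":0,"az":0.8,"x":-0.2,"y":-0.2,"z":-0.05,"hand":0.3},{"ax":0,"ay":0,"az":0.96,"x":-0.24,"y":-0.24,"z":-0.05,"hand":0.3},{"ax":0,"ay":0,"az":1.12,"x":-0.28,"y":-0.28,"z":-0.05,"hand":0.3},{"ax":0,"ay":0,"az":1.285,"x":-0.32,"y":-0.32,"z":-0.05,"hand":0.3}]'; python3 g.py .5277 -.148 .27 1.496
```

```text
t: 1.15
position: [0.4074, 0.1707, 0.2725]
ee_rot: [3.141, -0.0, 1.491]
ft_force: [0.8, 0.1, -0.2]
opening: 0.0609
grasp_force: 0.0
shift [-0.308   0.1455  0.0025] turn [ 0.0004 -0.0002 -0.0054] t 1.15 q [ 0.22 -0.26  1.91  0.    1.5   0.3 ]
```

```bash
python3 -m jog '[{"ax":0,"ay":0,"az":0,"x":-0.308,"y":0.1455,"z":0,"hand":0.3},{"ax":0,"ay":0,"az":0,"x":-0.308,"y":0.1455,"z":0,"hand":0.3},{"ax":0,"ay":0,"az":0,"x":-0.308,"y":0.1455,"z":0,"hand":0.3},{"ax":0,"ay":0,"az":0,"x":-0.308,"y":0.1455,"z":0,"hand":0.3},{"ax":0,"ay":0,"az":0,"x":-0.308,"y":0.1455,"z":0,"hand":0.3},{"ax":0,"ay":0,"az":0,"x":-0.308,"y":0.1455,"z":0,"hand":0.3},{"ax":0,"ay":0,"az":0,"x":-0.308,"y":0.1455,"z":0,"hand":0.3},{"ax":0,"ay":0,"az":0,"x":-0.308,"y":0.1455,"z":0,"hand":0.3}]'; python3 g.py .5277 -.148 .183 1.496; python3 - <<'E'
from h import *
c=cap('wrist'); save(c,'w1.png'); P,ok=cloud(c); z=P[...,2]
k=P[ok&(z>.2)&(z<.215)&(c['img'].max(-1)<80)&(np.hypot(P[...,0]-.528,P[...,1]+.148)<.04)]
print(len(k),k.mean(0),cv2.minAreaRect(k[:,:2].astype(np.float32)*1000))
E
```

```text
t: 2.15
position: [0.5287, -0.1449, 0.2721]
ee_rot: [-3.141, -0.001, 1.496]
ft_force: [0.0, 0.3, -0.1]
opening: 0.0609
grasp_force: 0.0
shift [-0.0033 -0.0007  0.0891] turn [-0.0009 -0.0008 -0.0001] t 2.15 q [-0.41  0.01  1.66  0.    1.47 -0.34]
1898 [ 0.52897924 -0.14370261  0.20776351] ((528.7066650390625, -145.0620880126953), (51.63167953491211, 12.816120147705078), 86.07266235351562)
```

View pics/w1.png

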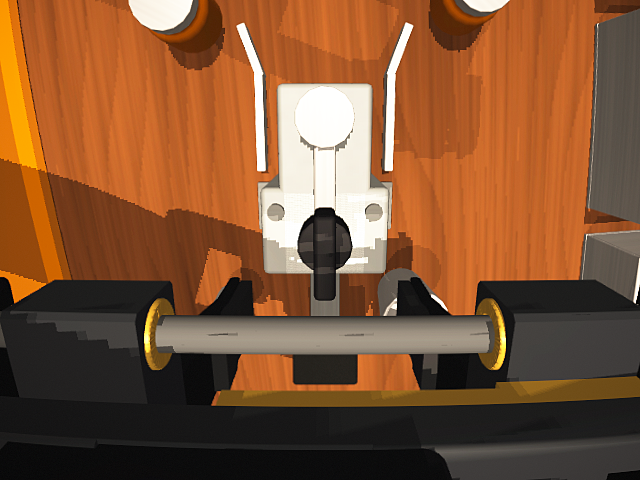

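The wrist view shows the knob bar at (325,250), centred between the fingers and upright in the image, with its arm under the collar at (325,118). Now I'll descend and grip.

```bash
python3 -m jog '[{"ax":0,"ay":0,"az":0,"x":-0.001,"y":-0.0005,"z":0.03,"hand":0.3},{"ax":0,"ay":0,"az":0,"x":-0.001,"y":-0.0005,"z":0.06,"hand":0.3},{"ax":0,"ay":0,"az":0,"x":-0.001,"y":-0.0005,"z":0.088,"hand":0.3},{"ax":0,"ay":0,"az":0,"x":-0.001,"y":-0.0005,"z":0.088,"hand":0.3},{"ax":0,"ay":0,"az":0,"x":-0.001,"y":-0.0005,"z":0.088,"hand":1},{"ax":0,"ay":0,"az":0,"x":-0.001,"y":-0.0005,"z":0.088,"hand":1},{"ax":0,"ay":0,"az":0,"x":-0.001,"y":-0.0005,"z":0.088,"hand":1},{"ax":0,"ay":0,"az":0,"x":-0.001,"y":-0.0005,"z":0.088,"hand":1}]'; python3 -m jog '[{"ax":0,"ay":0,"az":0,"x":0,"y":0,"z":0,"hand":1},{"ax":0,"ay":0,"az":0,"x":0,"y":0,"z":0,"hand":1}]'
```

```text
t: 3.2
position: [0.5288, -0.1468, 0.1851]
ee_rot: [3.141, 0.0, 1.496]
ft_force: [1.1, -0.3, -0.5]
opening: 0.0289
grasp_force: 0.0
t: 3.45
position: [0.5283, -0.1466, 0.1846]
ee_rot: [-3.141, 0.0, 1.496]
ft_force: [-1.8, -0.1, 1.2]
opening: 0.0127
grasp_force: 30.0
```

```bash
python3 -m jog '[{"ax":0,"ay":0,"az":0.1,"x":0,"y":0,"z":0,"hand":1},{"ax":0,"ay":0,"az":0.2,"x":0,"y":0,"z":0,"hand":1},{"ax":0,"ay":0,"az":0.3,"x":0,"y":0,"z":0,"hand":1},{"ax":0,"ay":0,"az":0.4,"x":0,"y":0,"z":0,"hand":1},{"ax":0,"ay":0,"az":0.5,"x":0,"y":0,"z":0,"hand":1},{"ax":0,"ay":0,"az":0.6,"x":0,"y":0,"z":0,"hand":1},{"ax":0,"ay":0,"az":0.7,"x":0,"y":0,"z":0,"hand":1},{"ax":0,"ay":0,"az":0.8,"x":0,"y":0,"z":0,"hand":1}]'; python3 -m jog '[{"ax":0,"ay":0,"az":0.1,"x":0,"y":0,"z":0,"hand":1},{"ax":0,"ay":0,"az":0.2,"x":0,"y":0,"z":0,"hand":1},{"ax":0,"ay":0,"az":0.3,"x":0,"y":0,"z":0,"hand":1},{"ax":0,"ay":0,"az":0.4,"x":0,"y":0,"z":0,"hand":1},{"ax":0,"ay":0,"az":0.4,"x":0,"y":0,"z":0,"hand":1},{"ax":0,"ay":0,"az":0.4,"x":0,"y":0,"z":0,"hand":1}]'; python3 -c "
from h import *
print(robot.observe()['moment'])"
```

```text
t: 4.45
position: [0.5286, -0.1469, 0.1846]
ee_rot: [3.141, 0.0, 0.692]
ft_force: [0.3, -0.3, 0.2]
opening: 0.0131
grasp_force: 30.0
t: 5.2
position: [0.5287, -0.147, 0.1846]
ee_rot: [3.141, -0.0, 0.297]
ft_force: [0.4, -2.0, -0.4]
opening: 0.0125
grasp_force: 30.0
[-0.41903486 -0.07935439 -0.04966738]
```

```bash
python3 -m jog '[{"ax":0,"ay":0,"az":0.02,"x":0,"y":0,"z":0,"hand":1},{"ax":0,"ay":0,"az":0,"x":0,"y":0,"z":0,"hand":0.3},{"ax":0,"ay":0,"az":0,"x":0,"y":0,"z":0,"hand":0.3},{"ax":0,"ay":0,"az":0,"x":0,"y":0,"z":0,"hand":0.3},{"ax":0,"ay":0,"az":0,"x":0,"y":0,"z":-0.04,"hand":0.3},{"ax":0,"ay":0,"az":0,"x":0,"y":0,"z":-0.08,"hand":0.3},{"ax":0,"ay":0,"az":0,"x":0,"y":0,"z":-0.1,"hand":0.3},{"ax":0,"ay":0,"az":0,"x":0,"y":0,"z":-0.1,"hand":0.3}]'; python3 - <<'E'
from h import *
c=cap('top'); P,ok=cloud(c); z=P[...,2]
c=cap('wrist'); save(c,'w2.png'); P,ok=cloud(c); z=P[...,2]
k=P[ok&(z>.2)&(z<.215)&(c['img'].max(-1)<80)&(np.hypot(P[...,0]-.528,P[...,1]+.148)<.04)]
print(len(k),k.mean(0),cv2.minAreaRect(k[:,:2].astype(np.float32)*1000))
E
python3 g.py .415 .205 .2 3.067
```

```text
t: 6.2
position: [0.5293, -0.1469, 0.2859]
ee_rot: [3.14, -0.002, 0.296]
ft_force: [-0.2, 0.6, -0.4]
opening: 0.0602
grasp_force: 0.0
1783 [ 0.5307764  -0.14496501  0.20782454] ((529.51806640625, -145.4756317138672), (51.33336639404297, 12.840116500854492), 16.70963478088379)
shift [-0.0054 -0.3689  0.0834] turn [-2.7000e-03 -1.6000e-03 -2.7712e+00] t 6.3 q [-0.41  0.    1.65  0.    1.49  0.86]
```

View pics/w2.png

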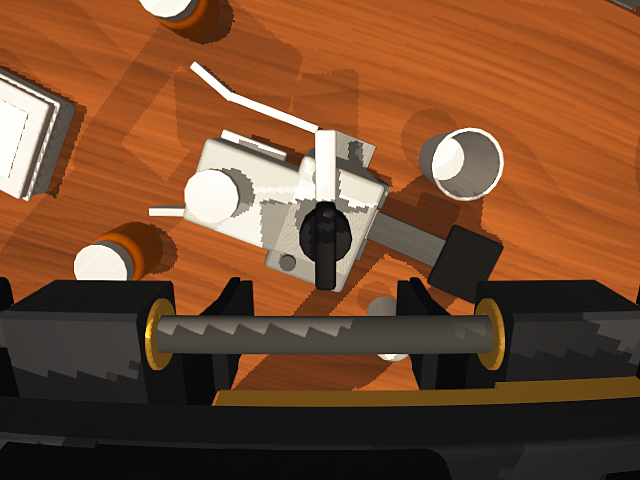

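The knob bar at (325,245) has turned about 69°, or 1.21 rad, so it is unlocked, with its arm clear of the collar at (212,195). Next I'll shift the box sideways onto the press axis.

```bash
python3 -m jog '[{"ax":0,"ay":0,"az":0.1,"x":0,"y":-0.04,"z":0,"hand":0.3},{"ax":0,"ay":0,"az":0.2,"x":0,"y":-0.09,"z":0,"hand":0.3},{"ax":0,"ay":0,"az":0.3,"x":0,"y":-0.14,"z":0,"hand":0.3},{"ax":0,"ay":0,"az":0.371,"x":-0.002,"y":-0.19,"z":0,"hand":0.3},{"ax":0,"ay":0,"az":0.371,"x":-0.005,"y":-0.24,"z":0,"hand":0.3},{"ax":0,"ay":0,"az":0.371,"x":-0.005,"y":-0.29,"z":0.02,"hand":0.3},{"ax":0,"ay":0,"az":0.371,"x":-0.005,"y":-0.34,"z":0.05,"hand":0.3},{"ax":0,"ay":0,"az":0.371,"x":-0.005,"y":-0.369,"z":0.083,"hand":0.3}]'; python3 -m jog '[{"ax":0,"ay":0,"az":0,"x":0,"y":0,"z":0,"hand":0.3}]';python3 g.py .41 .205 .02 -.075
```

```text
t: 7.3
position: [0.4142, 0.2066, 0.1989]
ee_rot: [3.141, 0.002, -0.073]
ft_force: [0.5, 0.4, 0.0]
opening: 0.0614
grasp_force: 0.0
t: 7.42
position: [0.4122, 0.2054, 0.1967]
ee_rot: [3.138, 0.009, -0.072]
ft_force: [-0.8, -1.4, -0.5]
opening: 0.061
grasp_force: 0.0
shift [-0.0006  0.      0.1767] turn [0.0031 0.0088 0.0032] t 7.425 q [ 0.29 -0.15  1.96  0.    1.35  1.93]
```

```bash
python3 -m jog '[{"ax":0,"ay":0,"az":0,"x":0,"y":0,"z":0.05,"hand":0.3},{"ax":0,"ay":0,"az":0,"x":0,"y":0,"z":0.1,"hand":0.3},{"ax":0,"ay":0,"az":0,"x":0,"y":0,"z":0.15,"hand":0.3},{"ax":0,"ay":0,"az":0,"x":0,"y":0,"z":0.177,"hand":0.3},{"ax":0,"ay":0,"az":0,"x":0,"y":0,"z":0.177,"hand":0.3},{"ax":0,"ay":0,"az":0,"x":0.01,"y":0,"z":0.177,"hand":0.3},{"ax":0,"ay":0,"az":0,"x":0.02,"y":0,"z":0.177,"hand":0.3},{"ax":0,"ay":0,"az":0,"x":0.03,"y":0,"z":0.177,"hand":0.3}]'; python3 -m jog '[{"ax":0,"ay":0,"az":0,"x":0.007,"y":0,"z":0,"hand":0.3},{"ax":0,"ay":0,"az":0,"x":0.014,"y":0,"z":0,"hand":0.3},{"ax":0,"ay":0,"az":0,"x":0.021,"y":0,"z":0,"hand":0.3},{"ax":0,"ay":0,"az":0,"x":0.028,"y":0,"z":0,"hand":0.3},{"ax":0,"ay":0,"az":0,"x":0.034,"y":0,"z":0,"hand":0.3},{"ax":0,"ay":0,"az":0,"x":0.04,"y":0,"z":0,"hand":0.3},{"ax":0,"ay":0,"az":0,"x":0.044,"y":0,"z":0,"hand":0.3},{"ax":0,"ay":0,"az":0,"x":0.044,"y":0,"z":0,"hand":0.3}]'
cat > b.py <<'E'
from h import *
o=np.array([.535,-.054]); a=-.075; Rm=np.array([[np.cos(a),np.sin(a)],[-np.sin(a),np.cos(a)]])
for n in ['top','side']:
    c=cap(n); P,ok=cloud(c); z=P[...,2]
    b=ok&(z>.045)&(z<.056)&(abs(P[...,0]-.54)<.1)&(P[...,1]>-.13)&(P[...,1]<.3)&(c['img'].min(-1)>90)
    k,L,S,C=cv2.connectedComponentsWithStats(b.astype(np.uint8)); i=1+S[1:,4].argmax()
    r=cv2.minAreaRect(P[L==i][:,:2].astype(np.float32)*1000); print(n,S[i],np.round(r[0]+r[1]+(r[2],),1),'press frame mm',(Rm@(np.array(r[0])/1000-o)*1000).round(1)); save(c,n+'_last.png')
E
python3 b.py
```

```text
t: 8.43
position: [0.4471, 0.2025, 0.0256]
ee_rot: [-3.142, -0.0, -0.075]
ft_force: [-4.1, -1.9, 1.8]
opening: 0.0607
grasp_force: 1.8
t: 9.43
position: [0.4907, 0.1994, 0.0246]
ee_rot: [-3.141, -0.001, -0.075]
ft_force: [-1.6, 0.0, 0.1]
opening: 0.0611
grasp_force: 0.6
top [291 222  15  25 230] [571.3 161.7  41.9  72.   90. ] press frame mm [ 20.1 217.8]
side [268 207  39  35 601] [581.  198.6 115.6  55.8  84. ] press frame mm [ 26.9 255.3]
```

```bash
python3 -m jog '[{"ax":0,"ay":0,"az":0,"x":-0.02,"y":0,"z":0,"hand":0.3},{"ax":0,"ay":0,"az":0,"x":-0.03,"y":0,"z":-0.02,"hand":0.3},{"ax":0,"ay":0,"az":0,"x":-0.03,"y":0,"z":-0.07,"hand":0.3},{"ax":0,"ay":0,"az":0,"x":-0.03,"y":0,"z":-0.12,"hand":0.3},{"ax":0,"ay":0,"az":-0.16,"x":-0.03,"y":0.03,"z":-0.12,"hand":0.3},{"ax":0,"ay":0,"az":-0.32,"x":-0.02,"y":0.07,"z":-0.12,"hand":0.3},{"ax":0,"ay":0,"az":-0.48,"x":0,"y":0.1,"z":-0.12,"hand":0.3},{"ax":0,"ay":0,"az":-0.64,"x":0.02,"y":0.1,"z":-0.12,"hand":0.3}]'; python3 g.py .5615 .298 .145 1.496
```

```text
t: 10.52
position: [0.5036, 0.096, 0.1451]
ee_rot: [3.14, -0.002, 0.567]
ft_force: [0.0, 0.7, 0.1]
opening: 0.0608
grasp_force: 0.0
shift [ 0.1574 -0.1393  0.    ] turn [ 2.600e-03 -6.000e-04 -9.285e-01] t 10.525 q [ 0.03  0.02  1.9  -0.    1.22  1.04]
```

```bash
python3 -m jog '[{"ax":0,"ay":0,"az":-0.15,"x":0.02,"y":-0.02,"z":0,"hand":0.3},{"ax":0,"ay":0,"az":-0.3,"x":0.05,"y":-0.045,"z":0,"hand":0.3},{"ax":0,"ay":0,"az":-0.45,"x":0.08,"y":-0.07,"z":0,"hand":0.3},{"ax":0,"ay":0,"az":-0.6,"x":0.11,"y":-0.1,"z":0,"hand":0.3},{"ax":0,"ay":0,"az":-0.75,"x":0.14,"y":-0.125,"z":0,"hand":0.3},{"ax":0,"ay":0,"az":-0.9285,"x":0.1575,"y":-0.139,"z":0,"hand":0.3},{"ax":0,"ay":0,"az":-0.9285,"x":0.1575,"y":-0.139,"z":0,"hand":0.3},{"ax":0,"ay":0,"az":-0.9285,"x":0.1575,"y":-0.139,"z":0,"hand":0.3}]'; python3 g.py .5615 .298 .027 1.496; python3 b.py
```

```text
t: 11.52
position: [0.5609, 0.2991, 0.1443]
ee_rot: [3.142, 0.001, 1.49]
ft_force: [-0.4, -0.1, 0.1]
opening: 0.061
grasp_force: 0.0
shift [-0.001   0.0006  0.1173] turn [ 0.0001  0.0006 -0.0059] t 11.525 q [ 0.37  0.31  1.57 -0.    1.26  0.45]
top [ 264  221   42   38 1286] [556.5 199.8 113.7 104.1  85.9] press frame mm [  2.4 254.7]
side [ 251  207   56   44 1322] [557.2 201.3 116.7 103.8  85.8] press frame mm [  3.  256.2]
```

View pics/top_last.png

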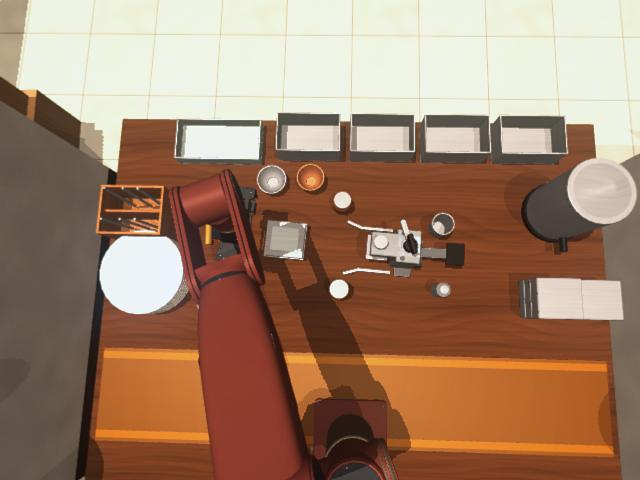

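The box at (285,240) is now square with the press and 2–3 mm off its axis, which the flared guides will absorb. I'll descend behind it and push.

```bash
python3 -m jog '[{"ax":0,"ay":0,"az":-0.006,"x":0,"y":0.0005,"z":0.04,"hand":0.3},{"ax":0,"ay":0,"az":-0.006,"x":0,"y":0.0005,"z":0.08,"hand":0.3},{"ax":0,"ay":0,"az":-0.006,"x":0,"y":0.0005,"z":0.117,"hand":0.3},{"ax":0,"ay":0,"az":-0.006,"x":-0.01,"y":0.0005,"z":0.117,"hand":0.3},{"ax":0,"ay":0,"az":-0.006,"x":-0.02,"y":0.0005,"z":0.117,"hand":0.3},{"ax":0,"ay":0,"az":-0.006,"x":-0.03,"y":0.0005,"z":0.117,"hand":0.3},{"ax":0,"ay":0,"az":-0.006,"x":-0.04,"y":0.0005,"z":0.117,"hand":0.3},{"ax":0,"ay":0,"az":-0.006,"x":-0.055,"y":0.0005,"z":0.117,"hand":0.3}]'; python3 -m jog '[{"ax":0,"ay":0,"az":0,"x":-0.015,"y":0,"z":0,"hand":0.3},{"ax":0,"ay":0,"az":0,"x":-0.03,"y":0,"z":0,"hand":0.3},{"ax":0,"ay":0,"az":0,"x":-0.045,"y":0,"z":0,"hand":0.3},{"ax":0,"ay":0,"az":0,"x":-0.06,"y":0,"z":0,"hand":0.3},{"ax":0,"ay":0,"az":0,"x":-0.075,"y":0,"z":0,"hand":0.3},{"ax":0,"ay":0,"az":0,"x":-0.09,"y":0,"z":0,"hand":0.3},{"ax":0,"ay":0,"az":0,"x":-0.1,"y":0,"z":0,"hand":0.3},{"ax":0,"ay":0,"az":0,"x":-0.1,"y":0,"z":0,"hand":0.3}]';python3 b.py;  python3 g.py .5402 .0153 .027 1.496
```

```text
t: 12.62
position: [0.559, 0.2458, 0.0299]
ee_rot: [3.137, -0.003, 1.499]
ft_force: [1.2, 4.7, 3.4]
opening: 0.0606
grasp_force: 2.5
t: 13.62
position: [0.5501, 0.1441, 0.0279]
ee_rot: [3.141, 0.001, 1.499]
ft_force: [-0.7, 0.0, -0.2]
opening: 0.061
grasp_force: 0.0
top [322 226  27  37 840] [545.6  52.9  77.2 104.6  86.2] press frame mm [  2.5 107.4]
side [ 279  236   60   50 1540] [546.8  71.2 115.8 103.8  85.9] press frame mm [  2.4 125.7]
shift [-1.298e-01 -1.000e-04  4.000e-04] turn [-0.0009  0.0008  0.003 ] t 13.725 q [ 0.12  0.31  1.82 -0.    1.02  0.19]
```

```bash
python3 -m jog '[{"ax":0,"ay":0,"az":0.003,"x":-0.015,"y":0,"z":0,"hand":0.3},{"ax":0,"ay":0,"az":0.003,"x":-0.03,"y":0,"z":0,"hand":0.3},{"ax":0,"ay":0,"az":0.003,"x":-0.045,"y":0,"z":0,"hand":0.3},{"ax":0,"ay":0,"az":0.003,"x":-0.06,"y":0,"z":0,"hand":0.3},{"ax":0,"ay":0,"az":0.003,"x":-0.075,"y":0,"z":0,"hand":0.3},{"ax":0,"ay":0,"az":0.003,"x":-0.09,"y":0,"z":0,"hand":0.3},{"ax":0,"ay":0,"az":0.003,"x":-0.1,"y":0,"z":0,"hand":0.3},{"ax":0,"ay":0,"az":0.003,"x":-0.11,"y":0,"z":0,"hand":0.3}]'; python3 -m jog '[{"ax":0,"ay":0,"az":0,"x":-0.004,"y":0,"z":0,"hand":0.3},{"ax":0,"ay":0,"az":0,"x":-0.008,"y":0,"z":0,"hand":0.3},{"ax":0,"ay":0,"az":0,"x":-0.01,"y":0,"z":0,"hand":0.3},{"ax":0,"ay":0,"az":0,"x":-0.01,"y":0,"z":0,"hand":0.3}]'; python3 g.py .5402 .0153 .027 1.496
```

```text
t: 14.72
position: [0.5421, 0.0348, 0.0275]
ee_rot: [-3.141, -0.0, 1.496]
ft_force: [0.2, 2.1, -2.0]
opening: 0.061
grasp_force: 1.2
t: 15.22
position: [0.5416, 0.0254, 0.0276]
ee_rot: [3.142, 0.0, 1.497]
ft_force: [0.3, 0.7, -1.0]
opening: 0.0608
grasp_force: 0.3
shift [-0.0102 -0.0006  0.0006] turn [0.0001 0.0004 0.0006] t 15.225 q [-0.1   0.25  1.89 -0.    1.   -0.02]
```

Creep in until contact with the column builds force.

```bash
python3 -m jog '[{"ax":0,"ay":0,"az":0,"x":-0.003,"y":0,"z":0,"hand":0.3},{"ax":0,"ay":0,"az":0,"x":-0.006,"y":0,"z":0,"hand":0.3},{"ax":0,"ay":0,"az":0,"x":-0.007,"y":0,"z":0,"hand":0.3}]'; python3 -m jog '[{"ax":0,"ay":0,"az":0,"x":-0.002,"y":0,"z":0,"hand":0.3},{"ax":0,"ay":0,"az":0,"x":-0.002,"y":0,"z":0,"hand":0.3}]';python3 -m jog '[{"ax":0,"ay":0,"az":0,"x":-0.002,"y":0,"z":0,"hand":0.3},{"ax":0,"ay":0,"az":0,"x":-0.002,"y":0,"z":0,"hand":0.3}]'
```

```text
t: 15.6
position: [0.5411, 0.0185, 0.0277]
ee_rot: [3.141, -0.0, 1.496]
ft_force: [0.0, 2.8, -0.8]
opening: 0.0609
grasp_force: 1.5
t: 15.85
position: [0.541, 0.0173, 0.0276]
ee_rot: [3.141, -0.002, 1.496]
ft_force: [-0.1, 7.6, -0.5]
opening: 0.061
grasp_force: 3.2
t: 16.1
position: [0.5409, 0.0171, 0.0277]
ee_rot: [3.141, -0.004, 1.496]
ft_force: [1.1, 14.0, 0.4]
opening: 0.0608
grasp_force: 6.8
```

```bash
python3 -m jog '[{"ax":0,"ay":0,"az":0,"x":0.015,"y":0,"z":0,"hand":0.3},{"ax":0,"ay":0,"az":0,"x":0.03,"y":0,"z":-0.01,"hand":0.6},{"ax":0,"ay":0,"az":0,"x":0.03,"y":0,"z":-0.06,"hand":1},{"ax":0,"ay":0,"az":0,"x":0.03,"y":0,"z":-0.12,"hand":1},{"ax":0,"ay":0,"az":0,"x":0.03,"y":0,"z":-0.18,"hand":1},{"ax":0,"ay":0,"az":0,"x":0.03,"y":0,"z":-0.24,"hand":1},{"ax":0,"ay":0,"az":0,"x":0.03,"y":0,"z":-0.25,"hand":1},{"ax":0,"ay":0,"az":0,"x":0.03,"y":0,"z":-0.25,"hand":1}]'; python3 - <<'E'
from h import *
c=cap('wrist'); save(c,'w3.png')
E
python3 g.py .5172 -.2905 .27 1.496
```

```text
t: 17.1
position: [0.5433, 0.0446, 0.2787]
ee_rot: [3.139, 0.0, 1.496]
ft_force: [0.2, -0.6, -0.7]
opening: 0.0027
grasp_force: 0.0
shift [-3.361e-01 -3.000e-04  6.900e-03] turn [-0.001   0.0004  0.0004] t 17.15 q [-0.06 -0.    1.67 -0.    1.48  0.01]
```

View pics/w3.png

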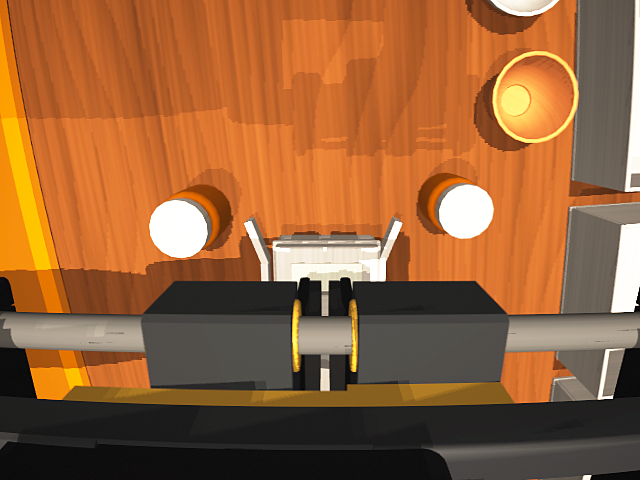

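The box, rear edge at (326,240), sits between the guides, square and with the jars untouched. Next I'll move over the knob to the treadle.

```bash
python3 -m jog '[{"ax":0,"ay":0,"az":0,"x":-0.04,"y":0,"z":0,"hand":1},{"ax":0,"ay":0,"az":0,"x":-0.09,"y":0,"z":0,"hand":1},{"ax":0,"ay":0,"az":0,"x":-0.14,"y":0,"z":0,"hand":1},{"ax":0,"ay":0,"az":0,"x":-0.19,"y":0,"z":0,"hand":1},{"ax":0,"ay":0,"az":0,"x":-0.24,"y":0,"z":0,"hand":1},{"ax":0,"ay":0,"az":0,"x":-0.29,"y":0,"z":0,"hand":1},{"ax":0,"ay":0,"az":0,"x":-0.336,"y":0,"z":0,"hand":1},{"ax":0,"ay":0,"az":0,"x":-0.336,"y":0,"z":0,"hand":1}]'; python3 b.py; python3 - <<'E'
from h import *
c=cap('wrist'); P,ok=cloud(c); z=P[...,2]
for n in ['side','top']:
    c=cap(n); P,ok=cloud(c); z=P[...,2]
    k=P[ok&(z>.072)&(z<.1)&(c['img'].max(-1)<60)&(abs(P[...,0]-.517)<.045)&(abs(P[...,1]+.29)<.05)]
    if len(k)>5: print(n,len(k),k.mean(0).round(4),k.min(0).round(3),k.max(0).round(3))
E
python3 g.py .5172 -.2905 .1 1.496
```

```text
t: 18.15
position: [0.516, -0.2928, 0.2741]
ee_rot: [-3.137, -0.002, 1.492]
ft_force: [0.8, -0.0, 0.6]
opening: 0.0001
grasp_force: 0.0
top [351 228  42  39 681] [537.9 -55.1 113.8 104.2  85.7] press frame mm [ 3.  -0.9]
side [310 277  36  48 524] [512.5 -56.  121.2  56.5  83.7] press frame mm [-22.2  -3.7]
side 123 [ 0.5058 -0.2943  0.0878] [ 0.486 -0.312  0.075] [ 0.547 -0.261  0.095]
top 343 [ 0.5195 -0.285   0.086 ] [ 0.489 -0.312  0.074] [ 0.549 -0.262  0.095]
shift [-0.0016 -0.0004  0.1767] turn [-0.0012 -0.0011  0.0017] t 18.4 q [-0.64  0.12  1.54  0.    1.48 -0.57]
```

```bash
python3 -m jog '[{"ax":0,"ay":0,"az":0,"x":0,"y":0,"z":0.05,"hand":1},{"ax":0,"ay":0,"az":0,"x":0,"y":0,"z":0.1,"hand":1},{"ax":0,"ay":0,"az":0,"x":0,"y":0,"z":0.15,"hand":1},{"ax":0,"ay":0,"az":0,"x":0,"y":0,"z":0.177,"hand":1},{"ax":0,"ay":0,"az":0,"x":0,"y":0,"z":0.186,"hand":1},{"ax":0,"ay":0,"az":0,"x":0,"y":0,"z":0.192,"hand":1},{"ax":0,"ay":0,"az":0,"x":0,"y":0,"z":0.198,"hand":1},{"ax":0,"ay":0,"az":0,"x":0,"y":0,"z":0.204,"hand":1}]'; python3 -m jog '[{"ax":0,"ay":0,"az":0,"x":0,"y":0,"z":0.003,"hand":1},{"ax":0,"ay":0,"az":0,"x":0,"y":0,"z":0.006,"hand":1},{"ax":0,"ay":0,"az":0,"x":0,"y":0,"z":0.009,"hand":1},{"ax":0,"ay":0,"az":0,"x":0,"y":0,"z":0.012,"hand":1}]'; python3 g.py .5172 -.2905 .059 1.496
```

```text
t: 19.4
position: [0.5192, -0.2921, 0.0752]
ee_rot: [3.138, 0.003, 1.496]
ft_force: [-0.9, -3.0, 5.3]
opening: 0.0004
grasp_force: 2.3
t: 19.9
position: [0.5191, -0.2928, 0.0638]
ee_rot: [3.138, 0.004, 1.496]
ft_force: [-3.4, -4.4, 11.8]
opening: 0.0003
grasp_force: 5.7
shift [ 0.0022 -0.0021  0.0048] turn [0.0031 0.0039 0.0001] t 19.9 q [-0.64  0.31  1.73 -0.    1.09 -0.57]
```

```bash
python3 -m jog '[{"ax":0,"ay":0,"az":0,"x":0,"y":0,"z":0.002,"hand":1},{"ax":0,"ay":0,"az":0,"x":0,"y":0,"z":0.004,"hand":1},{"ax":0,"ay":0,"az":0,"x":0,"y":0,"z":0.006,"hand":1},{"ax":0,"ay":0,"az":0,"x":0,"y":0,"z":0.006,"hand":1}]'; python3 -m jog '[{"ax":0,"ay":0,"az":0,"x":0,"y":0,"z":0.002,"hand":1},{"ax":0,"ay":0,"az":0,"x":0,"y":0,"z":0.002,"hand":1}]';  python3 -m jog '[{"ax":0,"ay":0,"az":0,"x":0,"y":0,"z":0.002,"hand":1},{"ax":0,"ay":0,"az":0,"x":0,"y":0,"z":0.002,"hand":1}]'
```

```text
t: 20.4
position: [0.5192, -0.2932, 0.0592]
ee_rot: [3.138, 0.004, 1.496]
ft_force: [-5.9, -2.2, 19.3]
opening: 0.0002
grasp_force: 9.6
t: 20.65
position: [0.5193, -0.2932, 0.059]
ee_rot: [3.139, 0.004, 1.496]
ft_force: [-11.1, -0.2, 30.5]
opening: 0.0004
grasp_force: 15.5
t: 20.9
position: [0.5193, -0.2933, 0.0588]
ee_rot: [3.139, 0.004, 1.497]
ft_force: [-16.9, 3.7, 43.3]
opening: 0.0005
grasp_force: 21.5
```

The treadle is on its stop: the height has stalled at 59 mm while the force rises. I'll ease slightly, hold for about a second, then release.

```bash
python3 -m jog '[{"ax":0,"ay":0,"az":0,"x":0,"y":0,"z":-0.002,"hand":1},{"ax":0,"ay":0,"az":0,"x":0,"y":0,"z":-0.002,"hand":1},{"ax":0,"ay":0,"az":0,"x":0,"y":0,"z":-0.002,"hand":1},{"ax":0,"ay":0,"az":0,"x":0,"y":0,"z":-0.002,"hand":1},{"ax":0,"ay":0,"az":0,"x":0,"y":0,"z":-0.002,"hand":1},{"ax":0,"ay":0,"az":0,"x":0,"y":0,"z":-0.002,"hand":1}]'; python3 -m jog '[{"ax":0,"ay":0,"az":0,"x":0,"y":0,"z":-0.006,"hand":1},{"ax":0,"ay":0,"az":0,"x":0,"y":0,"z":-0.012,"hand":1},{"ax":0,"ay":0,"az":0,"x":0,"y":0,"z":-0.02,"hand":1},{"ax":0,"ay":0,"az":0,"x":0,"y":0,"z":-0.03,"hand":1},{"ax":0,"ay":0,"az":0,"x":0,"y":0,"z":-0.05,"hand":1},{"ax":0,"ay":0,"az":0,"x":0,"y":0,"z":-0.1,"hand":1},{"ax":0,"ay":0,"az":0,"x":0,"y":0,"z":-0.15,"hand":1},{"ax":0,"ay":0,"az":0,"x":0,"y":0,"z":-0.2,"hand":1}]'; python3 -m jog '[{"ax":0,"ay":0,"az":0,"x":-0.04,"y":0,"z":0,"hand":1},{"ax":0,"ay":0,"az":0,"x":-0.09,"y":0,"z":0,"hand":1},{"ax":0,"ay":0,"az":0,"x":-0.14,"y":0,"z":0,"hand":1},{"ax":0,"ay":0,"az":0,"x":-0.14,"y":0,"z":0,"hand":1}]'
sed -i 's/z>.045)&(z<.056/z>.028)\&(z<.056/' b.py; python3 b.py; python3 m.py >/dev/null; python3 - <<'E'
from h import *
for n in ['side','top']:
    c=cap(n); P,ok=cloud(c); z=P[...,2]
    k=P[ok&(abs(P[...,0]-.542)<.045)&(abs(P[...,1]-.02)<.035)&(z>.02)]; print(n,'box z percentiles',np.percentile(k[:,2],[10,50,90]).round(4))
    k=P[ok&(z>.04)&(z<.1)&(c['img'].max(-1)<60)&(abs(P[...,0]-.517)<.045)&(abs(P[...,1]+.29)<.05)]
    if len(k)>5: print('pad',len(k),k.mean(0).round(4))
    k=P[ok&(abs(P[...,0]-.533)<.03)&(abs(P[...,1]+.069)<.03)]; print('collar top',np.percentile(k[:,2],97))
    save(c,n+'_end.png')
    for nm,x,y in(('jar_b',.67,.032),('jar_a',.412,.037),('tumbler',.605,-.255),('shaker',.419,-.254)):
        k=P[ok&(np.hypot(P[...,0]-x,P[...,1]-y)<.045)&(z>.07)&(z<.1)]; print(nm,k.mean(0).round(3) if len(k) else None)
E
```

```text
t: 21.65
position: [0.5193, -0.2932, 0.0591]
ee_rot: [3.138, 0.004, 1.496]
ft_force: [-10.1, 1.2, 31.0]
opening: 0.0003
grasp_force: 15.4
t: 22.65
position: [0.5171, -0.29, 0.2552]
ee_rot: [-3.14, -0.001, 1.496]
ft_force: [0.5, -1.1, 0.1]
opening: 0.0003
grasp_force: 0.0
t: 23.15
position: [0.5057, -0.4328, 0.2527]
ee_rot: [-3.139, -0.001, 1.493]
ft_force: [0.3, 0.4, 0.0]
opening: 0.0001
grasp_force: 0.0
top [350 227  43  41 820] [540.7 -55.1 119.5 114.6  86. ] press frame mm [ 5.8 -0.7]
side [308 285  38  43 604] [508.6 -53.6 121.4  51.   85.4] press frame mm [-26.4  -1.6]
side box z percentiles [0.0395 0.0413 0.0435]
pad 106 [ 0.5005 -0.2936  0.0874]
collar top 0.15055205056082185
jar_b None
jar_a [0.411 0.035 0.086]
tumbler [ 0.608 -0.254  0.081]
shaker [ 0.416 -0.255  0.084]
top box z percentiles [0.0374 0.0413 0.045 ]
pad 389 [ 0.5168 -0.2861  0.0864]
collar top 0.1827753166706648
jar_b [0.669 0.033 0.079]
jar_a [0.412 0.038 0.088]
tumbler [ 0.607 -0.258  0.081]
shaker [ 0.418 -0.252  0.084]
```

View pics/side_end.png

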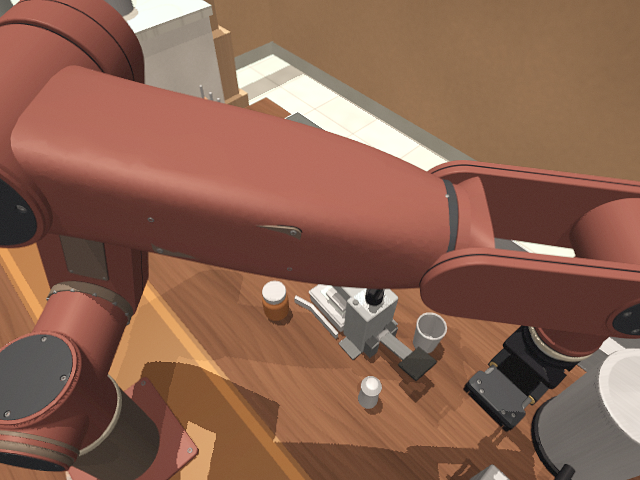

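The arm is clear of everything, with the gripper at (515,375). The treadle pad is back up at (415,362), and the lid top has gone from 50 mm to about 42 mm, so the lid is home. The box and the four bystanders I re-measured are in place.

```bash
python3 -c "
from cell import robot
print(robot.job_done())"
```

```text
the job is handed in; nothing more can be done
None
```

The job is done and handed in at about 23 s: knob unlocked, box against the column, lid pressed about 8 mm home by the treadle (held down about a second), treadle back up, and the jars, tumbler and shaker measured unmoved (the far-left items were not re-measured).

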